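Seat a ground block on the demagnetiser and hold its switch at full field

TASK

Push the ground steel block across the bed of the green table demagnetiser until it sits square and flush in the brass corner, its long side along the far rail and its end against the left rail, and take your hand off it. Then turn the machine's red-knobbed spring-return lever clockwise past its first and second clicks to the third, the three dots, and finish while still holding it there against its spring, not driven on to its end stop. Leave the other things on the machine and the bench where they are.

Things in the scene. Friction and masses are not known exactly. Their poses are not given: they have to be found in the camera images.
- demag: table demagnetiser, a fixed green machine 240 (x) x 330 (y) x 75 mm. Origin: centre of its underside on the bench; x to its far side, y to its left. Left: the bed, two dark steel plates with a copper strip between, top 75 mm above the bench, x -120..120, y -27..165. Right: aluminium control panel, top 76 mm above the bench, y -163..-35, with a round black dial plate. Yaw up to 0.3 rad
- corner (a point): inner corner of the two brass stop rails, on the bed surface; axes as demag, the bed lies to -x and -y. Rails 12 mm wide, 12 mm high: the far rail runs 165 mm along -y from here, the left rail 172 mm along -x. The block fully home has its origin at x -25.5, y -38, z 0 mm from here
- block: bright ground steel setting block with rows of holes, 51 (its x) x 76 (its y) x 25 mm, 0.5 to 0.75 kg, lying on the bed 50 to 105 mm from home, up to 0.45 rad out of square. Origin: centre of its underside
- dial (a joint): lever angle, rad, growing clockwise seen from above. 0 = off (red dot): rest stop, where its spring returns it from anywhere when let go. Clicks at 0.42 (one white dot), 0.84 (two), 1.26 (three); end stop 1.44. At the knob the spring pushes back with 4 N at the start, 9 N at the third click, 12 N at most, rippling 2 N either way between clicks
- dial_axis (a point): point on the lever's upright axis, 104 mm above the bench; axes as demag. At joint value q the knob's centre line lies 65 mm from here in the direction 0.175 - q rad, counted counter-clockwise from the x axis
- handle: the lever: black hub of radius 15 mm, a steel bar 12 mm wide (95 to 104 mm above the bench) and the upright red knob at its end. Origin on the lever's axis, 76 mm above the bench; x along the bar to the knob
- knob (a point): middle of the upright round red hand knob, 125 mm above the bench; the knob stands from 104 to 143 mm above the bench, diameter 22 mm from 116 mm up, 16 mm at its foot
- parallel: flat ground steel bar 10 x 125 x 16, lying on the near part of the bed (mm); a bystander, leave it alone. Origin: centre of its underside
- feelers: folded feeler gauge, dark steel and brass, 16 x 94 x 9, lying on the near part of the machine's control panel (mm); a bystander, leave it alone. Origin: centre of its underside
- red_case: shut red plastic tool case 90 x 200 x 38, on the bench left of the machine (mm); a bystander, leave it alone. Origin: centre of its underside
- burr_box: clear box of grinding burrs 85 x 130 x 33, on the bench beyond the machine (mm); a bystander, leave it alone. Origin: centre of its underside
- spray_can: white spray can with a blue band, diameter 66, height 190, on the bench (mm); a bystander, leave it alone. Origin: centre of its underside
- glue_bottle: small green bottle with an orange label and a red cap, diameter 48, height 130, on the bench (mm); a bystander, leave it alone. Origin: centre of its underside
- blue_bin: empty blue open bin 100 x 150 x 60, on the bench right of the machine (mm); a bystander, leave it alone. Origin: centre of its underside
Mind the look-alikes: they are no part of the job. What is meant by the block is not turquoise, and is the smaller of those in its own colour.

How it is judged:
By the outcome, as a careful person would: the job done as asked, in the order asked, and still so for the second after the job is handed in, while the arm keeps its last pose, push and grip.
It also fails if it takes over 64 s, if anything falls off the work surface, if the arm or the gripper's body presses on something with over 40 N, if the wrist force passes 120 N, or if a joint passes its speed limit or range.

ROBOT

A 6-joint arm with a two-finger parallel gripper is mounted at the origin on the work surface. World frame = base frame: x ahead of the robot, y to its left, z up, the work surface at z = 0. Lengths are in m, angles in rad, forces in N, time in s.
With the tool pointing down it reaches from about 0.275 to 0.725 m from the base axis. Payload 15.9 kg.
Tool frame: the origin (TCP) lies between the finger pads; the fingertips stand 22 mm ahead of it and the grasp point (between the pads) lies 3 mm ahead of it; z points along the fingers, y is the line along which they close (so a half turn about z gives the same grasp; the last joint's range is limited). The gripper opens to 85 mm and grips with 20 to 120 N. Pads are 22 mm wide; open, the fingers measure 114 mm over their backs; the gripper's body (76 mm by 85 mm) begins 54 mm behind the grasp point. The pads swing forward as they close: fully open they stand 13 mm farther back than shut.
Start: joints at [1.166, 0.213, -0.034, 1.323, 0, 1.571], TCP at [0.197, 0.46, 0.253] pointing down, gripper open.
Joint ranges: [-2.98, 2.98], [-0.74, 1.72], [-1.14, 1.35], [-2.1, 2.04], [-1.57, 1.44], [-3.14, 3.14]. Speed limits (rad/s): [1.89, 1.89, 2.39, 2.57, 3.14, 3.14].

INTERFACE

Orientations are given as a rotation vector (axis times angle).
In Python, from rig import sensors, vision, hand_in gives the robot as it stands. The module is installed in compiled form; this text tells all that it offers.
- The arm moves only by the tool drive_tool, never from a script. Its argument "steps" is a list that holds one entry, the list of rows, each a list of 4 numbers: the shift along the tool's x, y, z normalised to -1 to 1, where 1 is 0.05 m, then the turn about the tool's z normalised to -1 to 1, where 1 is 90 degrees. In form: [[[x, y, z, turn], ...]]. A call has 1 to 20 rows; each row shifts and turns the commanded pose from where the row before left it, along the tool's axes as they then stand; what a row does not reach is not made up. A row lasts 1/10 s, in which the tool goes at most 50 mm and 8.59 degrees, less where a joint would pass 70% of its speed; a pose out of reach is approached as far as the arm can. A call with a number of a shift or a turn outside -1 to 1 is refused whole. A call with a gripper value outside its range is refused whole. "gripper" is the gripper's target within -1 to 1 (fully open at 1, half-way at 0, shut at -1), set as the call begins (left out, the last holds). The fingers move at their own pace and stop on an object; the grip force is fixed at half the most. Time passes only in rows, so rows that do not move let the fingers close. It gives the time, the measured TCP pose, the force, the opening and the grip force at its end, in the units of the state.
- sensors.get_obs(): the state, without advancing time (a new reading comes with each control period).
- vision.grab_frame(name): name is "scene" or "top" or "wrist"; returns a dict with "pixels" (400x640x3 uint8, red, green, blue), "range_z" (400x640 float32, m along the optical axis (not along the pixel's ray), 0 where there is no reading), "fx", "fy", "cx", "cy" (pixels), "world_from_camera" (4x4, takes a point from camera to world coordinates). Camera axes: x right, y up, looking along -z (the intrinsics and any distortion apply to the point x, -y, -z); pixel columns grow to the right and rows downward; lengths in m; the calibration is good to about 2 mm. A picture is of the moment at which its call begins.
- hand_in(): hands the job in; it is judged then, once.
The state is a dict: "t": time; "joints": joint angles; "joint_vel": joint speeds; "effort": joint torques, N m; "tcp_pos": TCP position; "eef_rot": TCP orientation; "ft_force": force on the tool from outside, world axes, zero at the start; "wrist_torque": the same for the moment, N m; "opening": finger opening in m; "grasp_force": force on a finger pad.
Only numpy, scipy, OpenCV 4.12 (cv2) and the standard library are available. Lean on these libraries where they do the work, as an engineer would, in place of code of your own. Each camera call takes 0.05 s, during which the arm holds its last target. There are 200 camera calls.

## Working session

There is one attempt and no reset: what is moved stays moved. The work goes in short steps, Python scripts to look and compute and a tool call to move; the robot and the scene stay as the last step left them, time stands still between calls to the robot, and variables do not carry over. Pictures are saved under pics/ and viewed, at most 10 in all, crops included, and the job is handed in when it is done.

Besides the shell and the picture viewer there is one more tool, called after "Emit:" as name(argument=value, ...), one argument or row to a line, values as JSON. drive_tool: Moves the arm, as the interface text tells. Scaled input: -1 to 1 covers 0.05 m each way for a shift and 90 degrees each way for a turn. Its arguments: {"type":"object","properties":{"steps":{"type":"array","items":{"type":"array","items":{"type":"array","items":{"type":"number","minimum":-1,"maximum":1}}}},"gripper":{"type":"number"}},"required":["steps"]}

```bash
mkdir -p pics
cat > h.py <<'E'
import numpy as np, cv2
from rig import sensors, vision
def grab(n,save=None):
    f=vision.grab_frame(n)
    if save: cv2.imwrite(save,f["pixels"][:,:,::-1])
    return f
def cloud(f):
    v,u=np.mgrid[0:400,0:640]; d=f["range_z"]
    P=np.stack([(u-f["cx"])/f["fx"]*d,-(v-f["cy"])/f["fy"]*d,-d],-1)
    T=f["world_from_camera"]; W=P@T[:3,:3].T+T[:3,3]; W[d==0]=np.nan
    return W
def ray(f,u,v,z):
    T=f["world_from_camera"]; d=T[:3,:3]@np.array([(u-f["cx"])/f["fx"],-(v-f["cy"])/f["fy"],-1]); o=T[:3,3]
    return o+d*(z-o[2])/d[2]
def proj(f,p):
    T=f["world_from_camera"]; c=T[:3,:3].T@(np.array(p)-T[:3,3])
    return f["cx"]+f["fx"]*c[0]/-c[2], f["cy"]-f["fy"]*c[1]/-c[2]
E
python3 - <<'E'
from h import *
import pickle
o=sensors.get_obs(); print({k:np.round(v,3) for k,v in o.items()})
for n in("top","scene"):
    f=grab(n,f"pics/{n}0.png"); pickle.dump(f,open(n+".pkl","wb")); print(n,[k for k in f],f["world_from_camera"].round(3).tolist(),f["fx"])
E
```

```text
{'t': np.float64(0.0), 'joints': array([ 1.166,  0.213, -0.035,  1.324, -0.   ,  1.571]), 'joint_vel': array([-0.001,  0.   , -0.   ,  0.   , -0.002, -0.   ]), 'effort': array([-5.0000e-03, -6.8615e+01,  4.8713e+01,  1.7000e-02, -0.0000e+00,
       -0.0000e+00]), 'tcp_pos': array([0.197, 0.459, 0.253]), 'eef_rot': array([-6.310e-01, -3.077e+00,  2.000e-03]), 'ft_force': array([-0.616, -0.418, -0.144]), 'wrist_torque': array([-0.044,  0.014,  0.011]), 'grasp_force': np.float64(0.0), 'opening': np.float64(0.085)}
top ['pixels', 'range_z', 'fx', 'fy', 'cx', 'cy', 'world_from_camera'] [[0.006, 0.983, -0.183, 0.39], [-1.0, 0.008, 0.006, 0.014], [0.008, 0.183, 0.983, 1.313], [0.0, 0.0, 0.0, 1.0]] 415.0974228303512
scene ['pixels', 'range_z', 'fx', 'fy', 'cx', 'cy', 'world_from_camera'] [[0.749, -0.391, 0.535, 1.291], [0.662, 0.449, -0.6, -0.77], [-0.005, 0.804, 0.595, 0.881], [0.0, 0.0, 0.0, 1.0]] 488.4716690598299
```

View pics/top0.png

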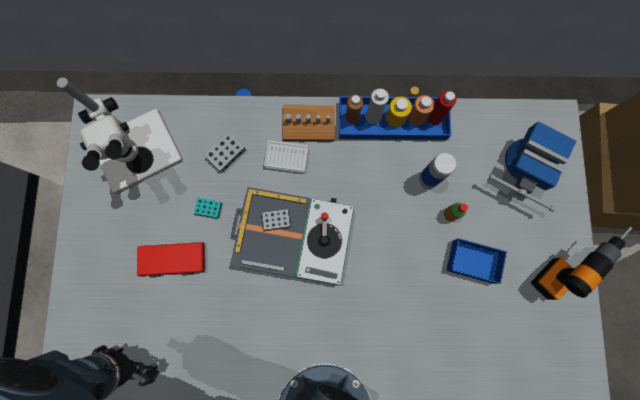

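View pics/scene0.png

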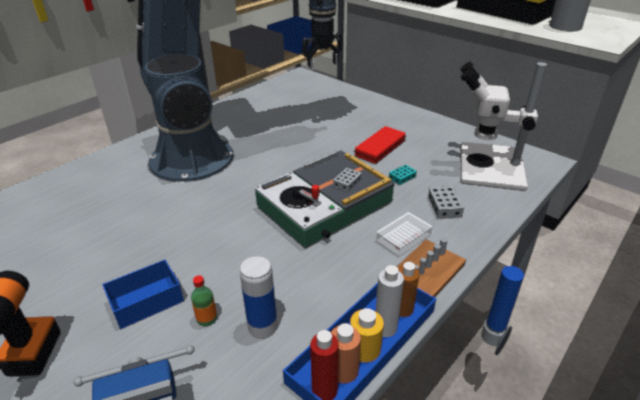

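The top view shows the machine at about (232-352, 188-285), with the brass corner near (248,192), the block on the bed at (275,219) and the red knob at (325,216). The larger grey block at (225,153) and the turquoise one at (207,208) are look-alikes.

Run:
```python
from h import *
import pickle
f=pickle.load(open("top.pkl","rb")); im=f["pixels"]; W=cloud(f)
cv2.imwrite("pics/crop0.png",cv2.resize(im[170:300,215:375,::-1],(800,650)[:2] if 0 else (736,598),interpolation=cv2.INTER_CUBIC))
hsv=cv2.cvtColor(im,cv2.COLOR_RGB2HSV)
roi=np.zeros((400,640),bool); roi[180:292,225:360]=1
def mk(lo,hi): return (cv2.inRange(hsv,lo,hi)>0)&roi
br=mk((18,120,90),(32,255,255)); print("brass",br.sum())
P=np.array([ray(f,u,v,.087) for v,u in np.argwhere(br)])
print("brass extents",P.min(0),P.max(0), "depth z",np.nanmedian(W[br][:,2]))
# panel / bed heights
for u,v in((315,270),(260,250),(275,219),(255,192),(330,285),(325,216)): print((u,v),im[v,u],W[v,u].round(4))
red=(mk((0,150,90),(8,255,255))|mk((172,150,90),(180,255,255)))
n,l,s,c=cv2.connectedComponentsWithStats(red.astype(np.uint8)); print(s,c.round(1))
# block: above-bed points z .095-.105
for hi in(0.002,):
  b=roi&(W[:,:,2]>.092)&(W[:,:,2]<.108)&(np.arange(640)[None]<300)
  n,l,s,c=cv2.connectedComponentsWithStats(b.astype(np.uint8)); print(s)
  k=1+np.argmax(s[1:,4]); cnt=max(cv2.findContours((l==k).astype(np.uint8),0,2)[0],key=cv2.contourArea)[:,0]
  Q=np.array([ray(f,u,v,.1)[:2] for u,v in cnt]); print(cv2.minAreaRect((Q*1000).astype(np.float32)))
  print("z",np.nanmedian(W[l==k][:,2]))
# rails
P=P[:,:2]
n,l,s,c=cv2.connectedComponentsWithStats(br.astype(np.uint8)); print(s)
print(cv2.minAreaRect((P*1000).astype(np.float32)))
np.save("brass.npy",P)
```

```text
brass 473
brass extents [0.46890845 0.06441926 0.087     ] [0.65835116 0.26536229 0.087     ] depth z 0.08787959187135752
(315, 270) [82 87 95] [0.4183 0.0323 0.0868]
(260, 250) [81 87 93] [0.4762 0.1964 0.0736]
(275, 219) [150 156 158] [0.5656 0.1515 0.0999]
(255, 192) [171 145  76] [0.6488 0.2152 0.0889]
(330, 285) [75 79 80] [ 0.3747 -0.0134  0.0032]
(325, 216) [188  52  45] [0.5695 0.0045 0.14  ]
[[     0      0    640    400 255967]
 [   322    213      6      7     33]] [[319.5 199.5]
 [324.3 215.9]]
[[     0      0    640    400 255434]
 [   254    191      1      1      1]
 [   260    191      1      1      1]
 [   249    193      1      1      1]
 [   251    192      1      1      1]
 [   258    193      1      1      1]
 [   263    192      1      2      2]
 [   261    194      1      1      1]
 [   266    194      3      1      3]
 [   271    194      1      1      1]
 [   276    195      1      1      1]
 [   278    195      1      1      1]
 [   281    195      1      1      1]
 [   276    197      1      1      1]
 [   288    197      1      1      1]
 [   290    196   
[... 609 characters left out ...]
  2      4      5]
 [   245    261      6      4     10]
 [   250    261      3      2      3]
 [   254    262     17      7     37]
 [   252    264      1      1      1]
 [   271    265      1      1      1]
 [   273    266      1      1      1]
 [   275    266      6      4     16]
 [   282    267      2      2      3]
 [   272    268      2      1      2]
 [   283    270      1      1      1]]
((565.1900024414062, 149.34608459472656), (52.31458282470703, 76.20902252197266), 8.628159523010254)
z 0.10100786055619371
[[     0      0    640    400 255527]
 [   236    189     70     64    473]]
((549.820556640625, 165.60800170898438), (175.3286590576172, 192.43040466308594), 80.10147094726562)
```

View pics/crop0.png

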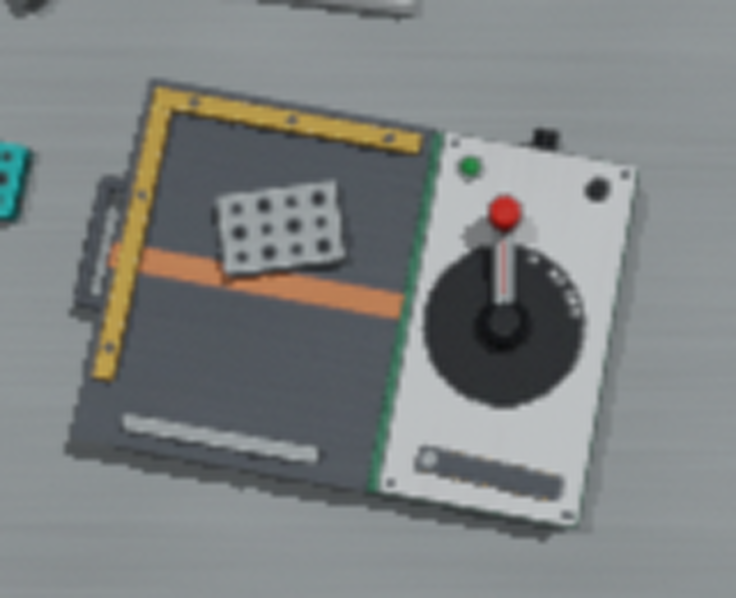

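The crop shows the block tilted against the rails, the lever pointing straight up at the off dot, and the parallel and feelers well clear at the near edge. Next I fit the rail lines and get the frames.

```bash
cat >> h.py <<'E'
from scipy.spatial.transform import Rotation as Ro
def pose():
    o=sensors.get_obs(); return o,np.array(o["tcp_pos"]),Ro.from_rotvec(o["eef_rot"]).as_matrix()
def go(tx,ty,tz,ydir=None):
    "shift in tool frame (mm) and turn (deg) from now; ydir = world angle (deg) wanted for tool y (mod 180)"
    o,p,R=pose(); d=R.T@(np.array([tx,ty,tz])-p)*1000
    ya=np.degrees(np.arctan2(R[1,1],R[0,1])); t=0
    if ydir is not None: t=-(((ydir-ya)+90)%180-90)
    print("tcp",p.round(4),"yang",round(ya,2),"j6",o["joints"][5].round(2),"tool shift mm",d.round(1),"norm",(d/50).round(3),"turn deg",round(t,2),"norm",round(t/90,4))
E
python3 - <<'E'
from h import *
import pickle
f=pickle.load(open("top.pkl","rb")); P=np.load("brass.npy")*1000
a=np.radians(-9.9)
for it in range(4):
    e=np.array([[np.cos(a),np.sin(a)],[-np.sin(a),np.cos(a)]]) # rows: demag x,y
    Q=P@e.T; X,Y=Q.T
    fx=np.percentile(X,99.5)-6; ly=np.percentile(Y,99.5)-6
    A=(abs(X-fx)<10)&(Y<ly-25); B=(abs(Y-ly)<10)&(X<fx-25)
    sa=np.polyfit(Y[A],X[A],1); sb=np.polyfit(X[B],Y[B],1)
    da=(-sa[0]*A.sum()+sb[0]*B.sum())/(A.sum()+B.sum())
    print(np.degrees(a),-np.degrees(sa[0]),np.degrees(sb[0]),"widths",2*np.std(X[A])*1.73,2*np.std(Y[B])*1.73)
    fx,ly=X[A].mean(),Y[B].mean()
    print("len",np.ptp(Y),np.ptp(X)); a+=da
c=e.T@np.array([fx-6,ly-6]); print("corner",c,"home",e.T@np.array([fx-6-25.5,ly-6-38]),"yaw",np.degrees(a))
# knob: red pixels, top at .143
print("knob top",ray(f,324.3,215.0,.143)*1000)
# check corner vs knob offset in demag
o,p,R=pose(); print(R.round(3))
E
```

```text
-9.9 0.03944885960532188 0.0602041065454142 widths 13.18499330892515 13.177742707856561
len 175.32873416741285 192.4335117452253
-9.849468241543173 -0.010666975110441665 0.026768110148509428 widths 13.184638485022449 13.20095984448343
len 175.4578412005576 192.3284925635399
-9.840188054435343 -0.019870777089189884 0.017551480119692965 widths 13.184707624782156 13.200839103693655
len 175.4822632347048 192.32287445714763
-9.840118504690603 -0.01993975437385198 0.017482406703265372 widths 13.184708300283784 13.200838388394956
len 175.48244624663522 192.3228323335748
corner [644.92130894 225.37415859] home [613.30227407 192.29113222] yaw -9.84011798345402
knob top [571.95665145   6.55546196 143.        ]
[[-0.919  0.394 -0.   ]
 [ 0.394  0.919 -0.001]
 [ 0.    -0.001 -1.   ]]
```

Run:
```python
from h import *
go(.506,.160,.200,80.16)
```

```text
tcp [0.1968 0.4593 0.2529] yang 66.81 j6 1.57 tool shift mm [-402.1 -153.3   53. ] norm [-8.042 -3.066  1.06 ] turn deg -13.35 norm -0.1484
```

Emit:
drive_tool(
  steps=[
    [[-0.4,-0.15,0.05,0],[-0.4,-0.15,0.05,0],[-0.4,-0.15,0.05,0],[-0.4,-0.15,0.05,0],[-0.4,-0.15,0.05,0],[-0.4,-0.15,0.05,0],[-0.4,-0.15,0.05,0],[-0.4,-0.15,0.05,0],[-0.4,-0.15,0.05,0],[-0.4,-0.15,0.05,0],[-0.4,-0.15,0.05,0],[-0.4,-0.15,0.05,0],[-0.4,-0.15,0.05,0],[-0.4,-0.15,0.05,0],[-0.4,-0.15,0.05,0],[-0.4,-0.15,0.05,0],[-0.4,-0.15,0.05,0],[0,0,0,-0.0742],[0,0,0,-0.0742],[0,0,0,0]],
  ],
  gripper=-0.05,
)

```text
t: 2.1
tcp_pos: [0.4592, 0.2082, 0.2105]
eef_rot: [-0.267, -3.13, 0.001]
ft_force: [-0.5, -0.2, 0.6]
opening: 0.0404
grasp_force: 0.0
```

Run:
```python
from h import *
import pickle
f=grab("wrist","pics/w0.png"); pickle.dump(f,open("w0.pkl","wb"))
print(sensors.get_obs()["opening"],f["world_from_camera"].round(3).tolist())
go(.506,.160,.101,80.16)
```

```text
0.04062535037828703 [[0.169, -0.944, -0.282, 0.388], [0.986, 0.162, 0.05, 0.219], [-0.001, -0.287, 0.958, 0.33], [0.0, 0.0, 0.0, 1.0]]
tcp [0.4591 0.2084 0.2106] yang 80.02 j6 0.6 tool shift mm [-54.6 -39.5 109.5] norm [-1.093 -0.79   2.191] turn deg -0.14 norm -0.0015
```

View pics/w0.png

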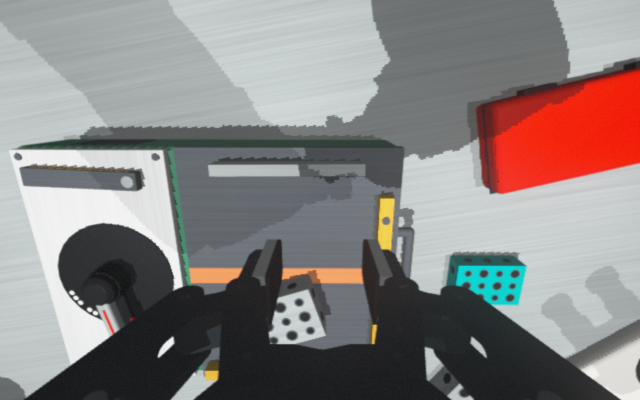

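The wrist view shows the block at (297,315), still undisturbed, with the left rail at (385,220) and clear bed around the landing spot.

Emit:
drive_tool(
  steps=[
    [[-0.275,-0.2,0,0],[-0.275,-0.2,0,0],[-0.275,-0.2,0,0],[-0.27,-0.19,0,0],[0,0,0.3,0],[0,0,0.3,0],[0,0,0.3,0],[0,0,0.3,0],[0,0,0.3,0],[0,0,0.3,0],[0,0,0.2,0],[0,0,0.1,0],[0,0,0.1,0],[0,0,0,0]],
  ],
)

```text
t: 3.55
tcp_pos: [0.5064, 0.1602, 0.1006]
eef_rot: [-0.27, -3.13, 0.0]
ft_force: [-0.6, -0.6, -0.1]
opening: 0.0402
grasp_force: 0.0
```

Run:
```python
from h import *
a=np.radians(-9.84); ex=np.array([np.cos(a),np.sin(a)])
h=np.array([.6133,.1923]); print(sensors.get_obs()["ft_force"])
_,p,_=pose(); s=(h-p[:2])@ex; print("along x to home centre",s)
t=p[:2]+ex*(s-.0365); print(t); go(*t,.100,80.16)
```

```text
[-0.5809792  -0.55785918 -0.08112571]
along x to home centre 0.09982428925670352
[0.56880239 0.14933272]
tcp [0.5064 0.1602 0.1006] yang 80.15 j6 0.48 tool shift mm [-63.3   0.    0.6] norm [-1.266  0.     0.012] turn deg -0.01 norm -0.0001
```

Emit:
drive_tool(
  steps=[
    [[-0.08,0,0,0],[-0.08,0,0,0],[-0.08,0,0,0],[-0.08,0,0,0],[-0.08,0,0,0],[-0.08,0,0,0],[-0.08,0,0,0],[-0.08,0,0,0],[-0.08,0,0,0],[-0.08,0,0,0],[-0.08,0,0,0],[-0.08,0,0,0],[-0.08,0,0,0],[-0.08,0,0,0],[0,0,0,0]],
  ],
)

```text
t: 5.05
tcp_pos: [0.5621, 0.1503, 0.1008]
eef_rot: [0.27, 3.13, -0.001]
ft_force: [-1.3, -0.1, -0.4]
opening: 0.0403
grasp_force: 0.0
```

Run:
```python
from h import *
f=grab("top"); cv2.imwrite("pics/c1.png",cv2.resize(f["pixels"][170:300,215:375,::-1],(736,598),interpolation=cv2.INTER_CUBIC))
f=grab("scene"); cv2.imwrite("pics/s1.png",cv2.resize(f["pixels"][130:250,250:410,::-1],(800,600),interpolation=cv2.INTER_CUBIC))
```

```text
(no output)
```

View pics/s1.png

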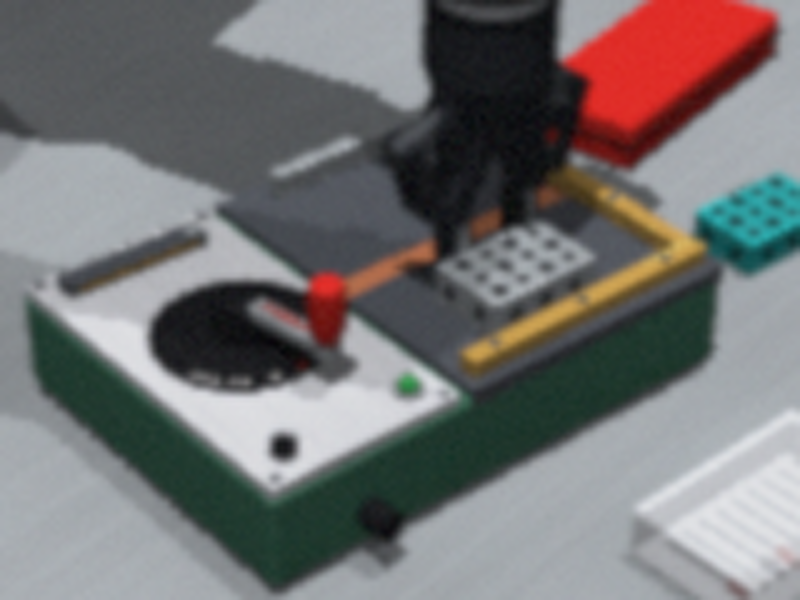

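The scene crop shows the block (515,265) now parallel to the far rail with a small gap left; both fingers are behind it. I'll keep going until contact.

Emit:
drive_tool(
  steps=[
    [[-0.04,0,0,0],[-0.04,0,0,0],[-0.04,0,0,0],[0,0,0,0]],
  ],
)

```text
t: 5.55
tcp_pos: [0.5673, 0.1496, 0.1009]
eef_rot: [-0.269, -3.129, 0.0]
ft_force: [-4.9, 1.0, 2.3]
opening: 0.0404
grasp_force: 2.2
```

Emit:
drive_tool(
  steps=[
    [[-0.04,0,0,0],[-0.02,0,0,0],[0,0,0,0]],
  ],
)

```text
t: 5.85
tcp_pos: [0.5691, 0.1493, 0.1008]
eef_rot: [-0.268, -3.127, -0.0]
ft_force: [-13.4, 2.2, 9.5]
opening: 0.0406
grasp_force: 6.7
```

Emit:
drive_tool(
  steps=[
    [[-0.02,0,0,0],[-0.02,0,0,0],[0,0,0,0]],
  ],
)

```text
t: 6.15
tcp_pos: [0.5692, 0.1492, 0.1007]
eef_rot: [-0.267, -3.124, -0.001]
ft_force: [-28.9, 3.9, 19.0]
opening: 0.0408
grasp_force: 14.3
```

Emit:
drive_tool(
  steps=[
    [[-0.02,0,0,0],[-0.02,0,0,0],[0,0,0,0]],
  ],
)

```text
t: 6.45
tcp_pos: [0.5693, 0.1492, 0.1007]
eef_rot: [-0.267, -3.121, -0.001]
ft_force: [-42.5, 7.1, 30.7]
opening: 0.0406
grasp_force: 22.0
```

Emit:
drive_tool(
  steps=[
    [[0.05,0,0,0],[0.1,0,0,0],[0.2,0,0,0],[0.2,0,0,0],[0,0,-0.3,0],[0,0,-0.3,0],[0,0,-0.3,0],[0,0,-0.3,0],[0,0,0,0.095],[0,0,0,0.095],[0,0,0,0.095],[0,0,0,0.095],[0,0,0,0.095],[0,0,0,0.095],[0,0,0,0.095],[0,0,0,0.095],[0,0,0,0.095],[0,0,0,0.095],[0,0,0,0.05],[0,0,0,0]],
  ],
  gripper=-0.67,
)

```text
t: 8.45
tcp_pos: [0.5469, 0.1532, 0.1609]
eef_rot: [2.405, 2.021, 0.0]
ft_force: [0.2, -0.3, 0.1]
opening: 0.0143
grasp_force: 0.0
```

```bash
cat >> h.py <<'E'
A0=np.radians(-9.84); EX=np.array([np.cos(A0),np.sin(A0)]); EY=np.array([-np.sin(A0),np.cos(A0)]); HOME=np.array([.6133,.1923])
def blk(f):
    W=cloud(f); d=(W[:,:,:2]-HOME); X=d@EX; Y=d@EY
    m=(W[:,:,2]>.094)&(W[:,:,2]<.107)&(X>-.1)&(X<.035)&(Y>-.13)&(Y<.045)
    n,l,s,c=cv2.connectedComponentsWithStats(m.astype(np.uint8)); k=1+np.argmax(s[1:,4])
    cnt=max(cv2.findContours((l==k).astype(np.uint8),0,2)[0],key=cv2.contourArea)[:,0]
    Q=np.array([ray(f,u,v,.1)[:2]-HOME for u,v in cnt])*1000
    r=cv2.minAreaRect(np.stack([Q@EX,Q@EY],1).astype(np.float32)); print("block rel home (demag)",np.round(r[0],1),np.round(r[1],1),round(r[2],2))
E
python3 - <<'E'
from h import *
blk(grab("top"))
t=HOME-EY*.112-EX*.002; print(t); go(*t,.161,-9.84)
E
```

```text
block rel home (demag) [  0.3 -79.3] [33.3 52. ] 89.82
[0.59218891 0.08228945]
tcp [0.547  0.1532 0.1609] yang -9.72 j6 2.01 tool shift mm [-62.3  56.5  -0.1] norm [-1.245e+00  1.130e+00 -1.000e-03] turn deg 0.12 norm 0.0013
```

Run:
```python
from h import *
t=HOME-EY*.120-EX*.002; print(t); go(*t,.161,-9.84)
```

```text
[0.59082173 0.07440714]
tcp [0.547  0.1532 0.1609] yang -9.72 j6 2.01 tool shift mm [-70.3  56.5  -0.1] norm [-1.405e+00  1.130e+00 -1.000e-03] turn deg 0.12 norm 0.0013
```

Emit:
drive_tool(
  steps=[
    [[-0.28,0.225,0,0],[-0.28,0.225,0,0],[-0.28,0.225,0,0],[-0.28,0.225,0,0],[-0.285,0.23,0,0],[0,0,0,0.0013],[0,0,0.2,0],[0,0,0.2,0],[0,0,0.2,0],[0,0,0.2,0],[0,0,0.2,0],[0,0,0.1,0],[0,0,0.08,0],[0,0,0,0]],
  ],
)

```text
t: 9.9
tcp_pos: [0.5908, 0.0743, 0.1014]
eef_rot: [-2.406, -2.02, 0.001]
ft_force: [-0.2, -0.4, 0.3]
opening: 0.0144
grasp_force: 0.0
```

Run:
```python
from h import *
blk(grab("top")); print(sensors.get_obs()["ft_force"])
t=HOME-EY*.049-EX*.002; print(t); go(*t,.102,-9.84)
```

```text
Traceback (most recent call last):
  File "h.py", line 31, in blk
    n,l,s,c=cv2.connectedComponentsWithStats(m.astype(np.uint8)); k=1+np.argmax(s[1:,4])
                                                                      ~~~~~~~~~^^^^^^^^^
ValueError: attempt to get argmax of an empty sequence
```

Emit:
drive_tool(
  steps=[
    [[-0.08,0,0,0],[-0.08,0,0,0],[-0.08,0,0,0],[-0.08,0,0,0],[-0.08,0,0,0],[-0.08,0,0,0],[-0.08,0,0,0],[-0.08,0,0,0],[-0.08,0,0,0],[-0.08,0,0,0],[-0.08,0,0,0],[-0.08,0,0,0],[-0.08,0,0,0],[-0.08,0,0,0],[-0.08,0,0,0],[0,0,0,0]],
  ],
)

```text
t: 11.55
tcp_pos: [0.5805, 0.0152, 0.1019]
eef_rot: [-2.405, -2.02, -0.001]
ft_force: [-1.0, 6.4, 1.0]
opening: 0.014
grasp_force: 0.0
```

Emit:
drive_tool(
  steps=[
    [[-0.04,0,0,0],[-0.04,0,0,0],[-0.04,0,0,0],[0,0,0,0]],
  ],
)

```text
t: 11.95
tcp_pos: [0.5795, 0.0091, 0.1018]
eef_rot: [2.406, 2.02, -0.0]
ft_force: [-0.2, 3.1, -0.2]
opening: 0.014
grasp_force: 0.0
```

Emit:
drive_tool(
  steps=[
    [[-0.04,0,0,0],[-0.02,0,0,0],[0,0,0,0]],
  ],
)

```text
t: 12.25
tcp_pos: [0.579, 0.0061, 0.1018]
eef_rot: [2.406, 2.02, -0.0]
ft_force: [0.4, 3.0, 0.1]
opening: 0.0144
grasp_force: 0.0
```

Emit:
drive_tool(
  steps=[
    [[-0.02,0,0,0],[-0.02,0,0,0],[0,0,0,0]],
  ],
)

```text
t: 12.55
tcp_pos: [0.5786, 0.0042, 0.1018]
eef_rot: [-2.406, -2.02, 0.0]
ft_force: [0.2, 3.4, 0.3]
opening: 0.014
grasp_force: 0.0
```

I made a mistake: after the quarter turn, tool x points to +y, so that push went the wrong way, onto the lever, with about 3–6 N. I'll back out along the same path, let the lever spring back, and check for damage.

Emit:
drive_tool(
  steps=[
    [[0.04,0,0,0],[0.04,0,0,0],[0.08,0,0,0],[0.08,0,0,0],[0.08,0,0,0],[0.08,0,0,0],[0.08,0,0,0],[0.08,0,0,0],[0.08,0,0,0],[0.08,0,0,0],[0.08,0,0,0],[0.08,0,0,0],[0.08,0,0,0],[0.08,0,0,0],[0.08,0,0,0],[0.08,0,0,0],[0.08,0,0,0],[0.08,0,0,0],[0,0,0,0]],
  ],
)

```text
t: 14.45
tcp_pos: [0.5906, 0.0718, 0.1018]
eef_rot: [-2.405, -2.021, -0.0]
ft_force: [0.5, -0.3, 0.1]
opening: 0.014
grasp_force: 0.0
```

Run:
```python
from h import *
f=grab("scene"); cv2.imwrite("pics/s2.png",cv2.resize(f["pixels"][130:250,250:410,::-1],(800,600),interpolation=cv2.INTER_CUBIC))
t=HOME-EY*.049-EX*.002; print(t); go(*t,.102,-9.84)
```

```text
[0.60295545 0.14436264]
tcp [0.5905 0.0715 0.1018] yang -9.93 j6 1.86 tool shift mm [73.9 -0.3 -0.2] norm [ 1.478 -0.005 -0.005] turn deg -0.09 norm -0.001
```

View pics/s2.png

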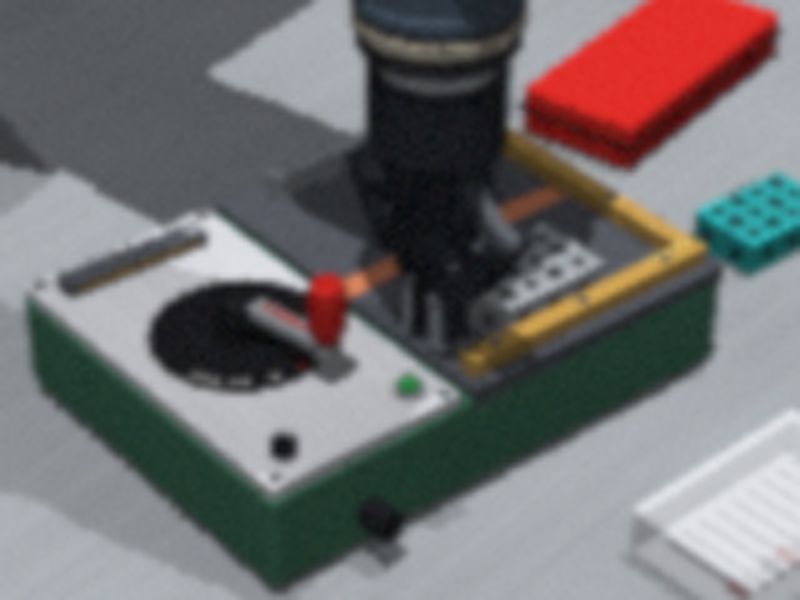

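The scene crop shows the lever sprung back to off with its knob at (327,310), the feelers untouched at (135,260), and the block along the far rail at (545,275). I'll now push the correct way, which is tool +x.

Emit:
drive_tool(
  steps=[
    [[0.08,0,0,0],[0.08,0,0,0],[0.08,0,0,0],[0.08,0,0,0],[0.08,0,0,0],[0.08,0,0,0],[0.08,0,0,0],[0.08,0,0,0],[0.08,0,0,0],[0.08,0,0,0],[0.08,0,0,0],[0.08,0,0,0],[0.08,0,0,0],[0.08,0,0,0],[0.08,0,0,0],[0.08,0,0,0],[0,0,0,0]],
  ],
)

```text
t: 16.2
tcp_pos: [0.6014, 0.1344, 0.1018]
eef_rot: [2.405, 2.02, -0.001]
ft_force: [-2.7, -2.5, 2.5]
opening: 0.014
grasp_force: 1.2
```

Emit:
drive_tool(
  steps=[
    [[0.04,0,0,0],[0.04,0,0,0],[0.04,0,0,0],[0,0,0,0]],
  ],
)

```text
t: 16.6
tcp_pos: [0.6024, 0.14, 0.1018]
eef_rot: [2.406, 2.02, -0.001]
ft_force: [-3.1, -4.3, 2.3]
opening: 0.0142
grasp_force: 2.4
```

Emit:
drive_tool(
  steps=[
    [[0.04,0,0,0],[0.02,0,0,0],[0,0,0,0]],
  ],
)

```text
t: 16.9
tcp_pos: [0.6028, 0.1428, 0.1018]
eef_rot: [2.406, 2.02, -0.002]
ft_force: [-1.7, -5.7, 3.5]
opening: 0.0137
grasp_force: 2.9
```

Emit:
drive_tool(
  steps=[
    [[0.02,0,0,0],[0.02,0,0,0],[0,0,0,0]],
  ],
)

```text
t: 17.2
tcp_pos: [0.603, 0.144, 0.1018]
eef_rot: [2.405, 2.018, -0.003]
ft_force: [-3.3, -10.8, 5.0]
opening: 0.0142
grasp_force: 5.8
```

Emit:
drive_tool(
  steps=[
    [[0.02,0,0,0],[0.02,0,0,0],[0,0,0,0]],
  ],
)

```text
t: 17.5
tcp_pos: [0.6031, 0.1442, 0.1018]
eef_rot: [2.405, 2.016, -0.007]
ft_force: [-7.1, -24.9, 9.7]
opening: 0.0138
grasp_force: 12.9
```

Emit:
drive_tool(
  steps=[
    [[0.02,0,0,0],[0,0,0,0],[-0.05,0,0,0],[-0.05,0,0,0],[-0.1,0,0,0],[-0.2,0,0,0],[0,0,-0.3,0],[0,0,-0.3,0],[0,0,-0.3,0],[0,0,-0.3,0],[0,0,-0.3,0],[0,0,-0.3,0],[0,0,0,0]],
  ],
  gripper=-0.67,
)

```text
t: 18.8
tcp_pos: [0.6013, 0.1282, 0.1937]
eef_rot: [2.405, 2.019, 0.004]
ft_force: [0.2, -0.2, 0.6]
opening: 0.014
grasp_force: 0.0
```

Run:
```python
from h import *
t=HOME-EX*.06; print(t); go(*t,.192,80.16)
```

```text
[0.55418267 0.20255384]
tcp [0.6013 0.1282 0.1937] yang -9.96 j6 1.95 tool shift mm [ 65.1 -59.3   1.6] norm [ 1.302 -1.186  0.032] turn deg 89.88 norm 0.9986
```

Emit:
drive_tool(
  steps=[
    [[0.255,-0.237,0,0],[0.255,-0.237,0,0],[0.255,-0.237,0,0],[0.255,-0.237,0,0],[0.255,-0.237,0,0],[0,0,0,-0.095],[0,0,0,-0.095],[0,0,0,-0.095],[0,0,0,-0.095],[0,0,0,-0.095],[0,0,0,-0.095],[0,0,0,-0.095],[0,0,0,-0.095],[0,0,0,-0.095],[0,0,0,-0.095],[0,0,0,-0.05],[0,0,0,0]],
  ],
  gripper=-0.1,
)

```text
t: 20.5
tcp_pos: [0.5526, 0.2023, 0.1918]
eef_rot: [-0.27, -3.13, 0.0]
ft_force: [-0.8, -0.5, -0.3]
opening: 0.0386
grasp_force: 0.0
```

Run:
```python
from h import *
f=grab("scene"); cv2.imwrite("pics/s3.png",cv2.resize(f["pixels"][145:235,300:420,::-1],(800,600),interpolation=cv2.INTER_CUBIC))
try: blk(grab("top"))
except Exception as e: print(e)
t=HOME-EX*.06-EY*.002; go(*t,.101,80.16)
```

```text
block rel home (demag) [ 0.6 -9.5] [51.8 57.5] 0.31
tcp [0.5528 0.202  0.1918] yang 79.92 j6 0.53 tool shift mm [-1.3 -1.2 90.8] norm [-0.026 -0.025  1.815] turn deg -0.24 norm -0.0027
```

View pics/s3.png

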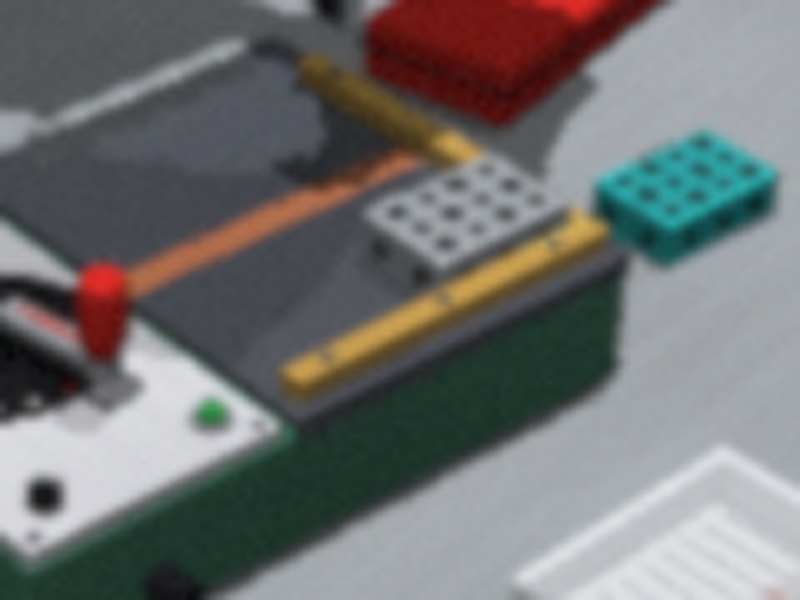

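The crop shows the block at (465,210) in the brass corner against both rails; top camera puts it within about 0.6 mm of home. One gentle re-press toward the far rail.

Emit:
drive_tool(
  steps=[
    [[0,-0.025,0.3,-0.0027],[0,0,0.3,0],[0,0,0.3,0],[0,0,0.3,0],[0,0,0.3,0],[0,0,0.2,0],[0,0,0.1,0],[-0.08,0,0,0],[-0.08,0,0,0],[-0.08,0,0,0],[-0.08,0,0,0],[-0.06,0,0,0],[-0.04,0,0,0],[-0.03,0,0,0],[0,0,0,0]],
  ],
)

```text
t: 22.1
tcp_pos: [0.5752, 0.1964, 0.1018]
eef_rot: [0.266, 3.13, 0.0]
ft_force: [-0.4, -0.6, -0.4]
opening: 0.0386
grasp_force: 0.0
```

Emit:
drive_tool(
  steps=[
    [[-0.02,0,0,0],[-0.02,0,0,0],[-0.02,0,0,0],[0,0,0,0]],
  ],
)

```text
t: 22.5
tcp_pos: [0.5771, 0.1961, 0.1018]
eef_rot: [-0.265, -3.129, -0.0]
ft_force: [-8.4, 1.8, 5.9]
opening: 0.0385
grasp_force: 3.9
```

Emit:
drive_tool(
  steps=[
    [[-0.02,0,0,0],[-0.01,0,0,0],[0,0,0,0],[0.03,0,0,0],[0.05,0,0,0],[0.1,0,0,0],[0.2,0,0,0],[0,0,-0.3,0],[0,0,-0.3,0],[0,0,-0.3,0],[0,0,-0.3,0],[0,0,-0.3,0],[0,0,-0.3,0],[0,0,-0.2,0],[0,0,0,0]],
  ],
)

```text
t: 24.0
tcp_pos: [0.5611, 0.1992, 0.2031]
eef_rot: [0.266, 3.128, 0.001]
ft_force: [-0.4, 0.2, 0.4]
opening: 0.0388
grasp_force: 0.0
```

Run:
```python
from h import *
T=np.array([.572,.0065])
f=grab("top"); blk(f)
go(*T,.205,90.)
f=grab("scene"); im=f["pixels"]; hsv=cv2.cvtColor(im,cv2.COLOR_RGB2HSV)
m=cv2.inRange(hsv,(0,150,60),(8,255,255))|cv2.inRange(hsv,(172,150,60),(180,255,255)); m[:,:300]=0;m[:,330:]=0;m[:180]=0;m[215:]=0
v,u=np.nonzero(m>0); print(u.min(),u.max(),v.min(),v.max(), "pred knob mid",proj(f,[*T,.125]),"centroid",u.mean(),v.mean())
for z,vv in((.143,v.min()+1),): print(ray(f,u.mean(),v.mean(),.128))
```

```text
block rel home (demag) [  3.8 -12.8] [45.5 52.1] 0.67
tcp [0.5608 0.199  0.202 ] yang 80.3 j6 0.51 tool shift mm [ -43.5 -187.9   -3. ] norm [-0.87  -3.758 -0.061] turn deg -9.7 norm -0.1078
311 319 185 198 pred knob mid (np.float64(315.789753239277), np.float64(191.13323930559022)) centroid 314.85057471264366 190.54022988505747
[0.5711522  0.00378631 0.128     ]
```

Emit:
drive_tool(
  steps=[
    [[-0.087,-0.376,0,0],[-0.087,-0.376,0,0],[-0.087,-0.376,0,0],[-0.087,-0.376,0,0],[-0.087,-0.376,0,0],[-0.087,-0.376,0,0],[-0.087,-0.376,0,0],[-0.087,-0.376,0,0],[-0.087,-0.376,0,0],[-0.087,-0.376,0,0],[0,0,0,-0.0539],[0,0,0,-0.0539],[0,0,0,0],[0,0,0,0]],
  ],
  gripper=0.2,
)

```text
t: 25.5
tcp_pos: [0.5717, 0.0063, 0.2012]
eef_rot: [-0.004, -3.141, 0.0]
ft_force: [-0.4, -0.6, -0.4]
opening: 0.0511
grasp_force: 0.0
```

Run:
```python
from h import *
T=np.array([.5715,.0055])
go(*T,.132,90.)
blk(grab("top"))
f=grab("wrist"); W=cloud(f); im=f["pixels"]; hsv=cv2.cvtColor(im,cv2.COLOR_RGB2HSV)
m=cv2.inRange(hsv,(0,150,60),(8,255,255))|cv2.inRange(hsv,(172,150,60),(180,255,255))
m=(m>0)&(W[:,:,2]>.115)&(W[:,:,2]<.15); v,u=np.nonzero(m); print(len(u))
if len(u):
  t=(m)&(W[:,:,2]>.140); print("top pts",t.sum(),np.nanmean(W[t],0),np.nanmin(W[m],0),np.nanmax(W[m],0))
```

```text
tcp [0.5717 0.0063 0.2012] yang 89.85 j6 0.01 tool shift mm [ 0.1 -0.8 69.2] norm [ 0.002 -0.016  1.383] turn deg -0.15 norm -0.0017
block rel home (demag) [ 0.6 -0.3] [76.6 52. ] 89.56
124
top pts 123 [0.57594994 0.00370286 0.14163826] [ 0.57269298 -0.00256621  0.13989423] [0.57869659 0.01128875 0.14300798]
```

Top camera: block at (+0.6, −0.3) mm from home and 0.4° out of square, which is within pixel error. Now lower over the knob and grip it.

Emit:
drive_tool(
  steps=[
    [[0,-0.055,0.2,0],[0,0,0.2,0],[0,0,0.2,0],[0,0,0.2,0],[0,0,0.2,0],[0,0,0.2,0],[0,0,0.18,0],[0,0,0,0]],
  ],
)

```text
t: 26.4
tcp_pos: [0.5713, 0.0035, 0.1314]
eef_rot: [-0.0, -3.14, 0.0]
ft_force: [-0.0, -0.2, 0.3]
opening: 0.0515
grasp_force: 0.0
```

Emit:
drive_tool(
  steps=[
    [[0,0,0,0],[0,0,0,0],[0,0,0,0],[0,0,0,0],[0,0,0,0],[0,0,0,0]],
  ],
  gripper=-0.6,
)

```text
t: 27.0
tcp_pos: [0.5725, 0.0039, 0.1335]
eef_rot: [-0.0, 3.14, 0.001]
ft_force: [0.4, 5.5, 6.2]
opening: 0.0205
grasp_force: 58.7
```

Opening 20.5 mm with some lift suggests the pads sit on the tapered foot. I'll regrip a little higher.

Emit:
drive_tool(
  steps=[
    [[0,0,0,0],[0,0,-0.06,0],[0,0,-0.06,0],[0,0,0,0]],
  ],
  gripper=-0.2,
)

```text
t: 27.4
tcp_pos: [0.5722, 0.0033, 0.1394]
eef_rot: [0.0, 3.141, -0.0]
ft_force: [0.3, -0.1, 0.5]
opening: 0.0342
grasp_force: 0.0
```

Emit:
drive_tool(
  steps=[
    [[0,0,0,0],[0,0,0,0],[0,0,0,0],[0,0,0,0],[0,0,0,0]],
  ],
  gripper=-0.6,
)

```text
t: 27.9
tcp_pos: [0.5722, 0.0039, 0.1392]
eef_rot: [-0.0, 3.141, 0.001]
ft_force: [-1.3, 3.7, 6.3]
opening: 0.0196
grasp_force: 58.4
```

Run:
```python
from h import *
o,p,R=pose(); print(p,o["ft_force"],o["wrist_torque"],o["opening"],o["joints"].round(3))
q=1.29/12; r=65
print("per row turn norm",np.degrees(q)/90,"dx lag",r*np.sin(q)/50, r*(1-np.cos(q))/50)
```

```text
[0.5722475  0.00389322 0.13923473] [-1.30869011  3.74480664  6.31157656] [0.8727856  0.13290265 0.09612299] 0.01959233078909047 [ 6.000e-03  4.040e-01 -6.300e-02  1.103e+00  1.000e-03  6.000e-03]
per row turn norm 0.068436625529515 dx lag 0.1394809911608076 0.0075043314947632386
```

Run:
```python
from h import *
f=grab("scene"); f2=grab("wrist")
a=cv2.resize(f["pixels"][160:220,275:355,::-1],(400,300),interpolation=cv2.INTER_CUBIC)
b=cv2.resize(f2["pixels"][200:400,170:470,::-1],(400,300))
c=cv2.resize(grab("top")["pixels"][190:250,285:365,::-1],(400,300),interpolation=cv2.INTER_CUBIC)
cv2.imwrite("pics/k1.png",np.vstack([np.hstack([a,b]),np.hstack([c,c*0])]))
```

```text
(no output)
```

View pics/k1.png

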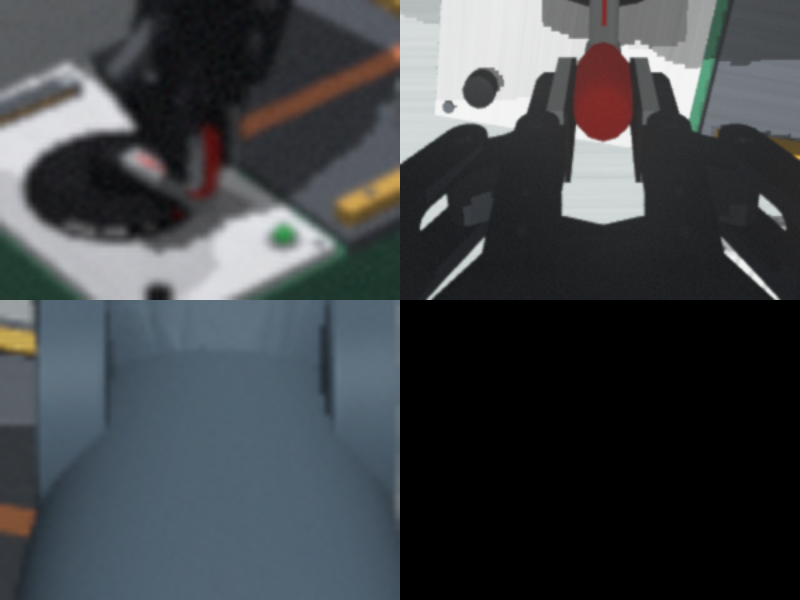

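The knob sits well between the pads (wrist view, about (603,90) in the mosaic). I'll take the lever axis from the dial plate circle in the first top picture, then compute the arc.

Run:
```python
from h import *
import pickle
f=pickle.load(open("top.pkl","rb")); g=f["pixels"].max(2)
m=np.zeros_like(g); m[218:264,302:348]=(g[218:264,302:348]<75)*255
m=cv2.morphologyEx(m,cv2.MORPH_OPEN,np.ones((3,3),np.uint8))
c=max(cv2.findContours(m,0,2)[0],key=cv2.contourArea)
Q=np.array([ray(f,u,v,.077)[:2] for u,v in c[:,0]],np.float32)*1000
hull=cv2.convexHull(Q); print("circle",cv2.minEnclosingCircle(Q),"ellipse",cv2.fitEllipse(hull))
_,p,_=pose()
# hub top ellipse: darkest/edge not needed; compare two axis estimates
for ax in (np.array([.507,.0045]),np.array([.507,.0065])):
    d=p[:2]-ax; print("q now",.175-.1717-np.arctan2(d[1],d[0]),"r",np.hypot(*d))
```

```text
circle ((506.9825744628906, 6.629234790802002), 51.15057373046875) ellipse ((505.125732421875, 7.797658920288086), (95.87535095214844, 101.004638671875), 126.31060791015625)
q now 0.01226617610778105 r 0.06527291382915149
q now 0.04288753586615337 r 0.06532146846285289
```

Emit:
drive_tool(
  steps=[
    [[0.0065,-0.13,0,0.0637],[0.0065,-0.13,0,0.0637],[0.0065,-0.13,0,0.0637],[0.0065,-0.13,0,0.0637],[0.0065,-0.13,0,0.0637],[0,0,0,0]],
  ],
)

```text
t: 28.65
tcp_pos: [0.5636, -0.0276, 0.1392]
eef_rot: [-0.783, -3.042, -0.002]
ft_force: [-2.8, 6.5, 6.7]
opening: 0.0195
grasp_force: 58.7
```

```bash
cat >> h.py <<'E'
def lev(ax=np.array([.507,.0063])):
    o,p,R=pose(); d=p[:2]-ax; er=d/np.hypot(*d); et=np.array([er[1],-er[0]]); F=np.array(o["ft_force"])
    print("t",o["t"],"q",.0033-np.arctan2(d[1],d[0]),"r",np.hypot(*d),"Frad",F[:2]@er,"Ftan(cw)",F[:2]@et,"Fz",F[2],"yang rel",np.degrees(np.arctan2(R[1,1],R[0,1])-np.arctan2(d[1],d[0])),"open",o["opening"],o["joints"][5])
E
python3 -c "
from h import *
lev()"
```

```text
t 28.65 q 0.5433497401103995 r 0.06598736937110214 Frad -5.729431578098881 Ftan(cw) -4.165015435512297 Fz 6.730231038768456 yang rel 92.05609141559398 open 0.019524841829934157 0.4545046940365243
```

Emit:
drive_tool(
  steps=[
    [[0.012,-0.13,0,0.0637],[0.012,-0.13,0,0.0637],[0.008,-0.13,0,0.0637],[0.0065,-0.13,0,0.0637],[0.0065,-0.13,0,0.0637],[0,0,0,0]],
  ],
)

```text
t: 29.25
tcp_pos: [0.5412, -0.051, 0.1393]
eef_rot: [1.512, 2.754, 0.001]
ft_force: [-0.6, 3.8, 5.3]
opening: 0.0201
grasp_force: 58.6
```

```bash
python3 -c "
from h import *
lev()"
```

```text
t 29.25 q 1.035199775592115 r 0.06672373855352895 Frad -3.5446194444947077 Ftan(cw) -1.426606307443067 Fz 5.336761680285751 yang rel 91.58260779014529 open 0.02010439413939724 0.9100265965955059
```

Emit:
drive_tool(
  steps=[
    [[0.009,-0.112,0,0.055],[0.007,-0.112,0,0.055],[0.005,-0.112,0,0.055],[0,0,0,0],[0,0,0,0]],
  ],
)

```text
t: 29.75
tcp_pos: [0.5263, -0.0579, 0.1392]
eef_rot: [1.85, 2.538, 0.001]
ft_force: [-0.3, -0.3, 6.4]
opening: 0.0195
grasp_force: 59.0
```

Run:
```python
from h import *
lev(); lev(np.array([.5073,.005]))
f=grab("scene"); f2=grab("wrist")
a=cv2.resize(f["pixels"][160:220,260:340,::-1],(400,300),interpolation=cv2.INTER_CUBIC)
b=cv2.resize(f2["pixels"][0:400,100:540,::-1],(400,300))
t=grab("top"); c=cv2.resize(t["pixels"][180:280,240:373,::-1],(400,300),interpolation=cv2.INTER_CUBIC)
cv2.imwrite("pics/k2.png",np.vstack([np.hstack([a,b]),np.hstack([c,c*0])]))
try: blk(t)
except Exception as e: print(e)
```

```text
t 29.75 q 1.2817387674408873 r 0.06709226485825032 Frad 0.2265129781838213 Ftan(cw) 0.4217630590466925 Fz 6.437775823905915 yang rel 91.07653273914026 open 0.019526078024193975 1.1500535428428007
t 29.75 q 1.280409657706261 r 0.06576102259626178 Frad 0.22595220889012008 Ftan(cw) 0.4220637470333167 Fz 6.437775823905915 yang rel 91.00038036083642 open 0.019526078024193975 1.1500535428428007
block rel home (demag) [ 0.5 -0.4] [77.2 52.4] 88.87
```

View pics/k2.png

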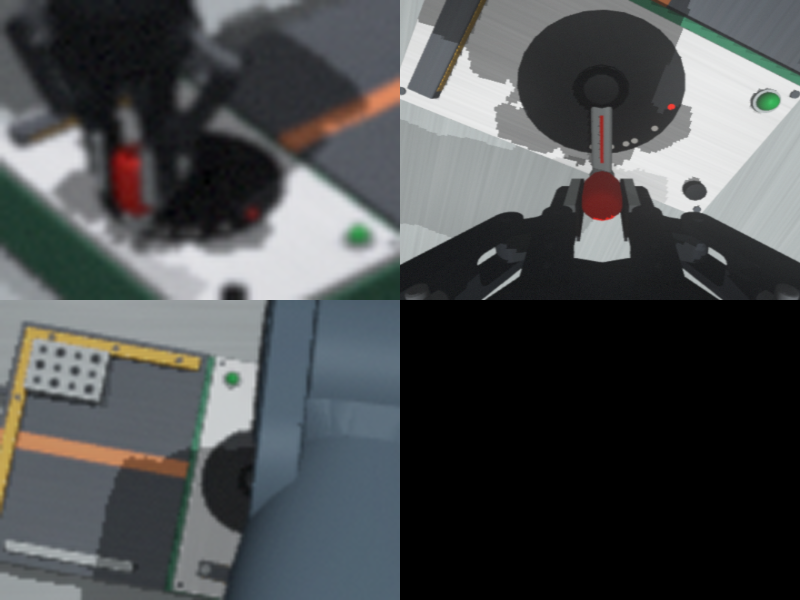

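The mosaic shows the block tucked in the corner (lower left) and the bar covering the three-dot mark in the wrist view, with the single and double dots exposed at (655,128) and (630,143). I'll confirm the bar angle from its red stripe.

Run:
```python
from h import *
f=grab("wrist"); hsv=cv2.cvtColor(f["pixels"],cv2.COLOR_RGB2HSV)
m=cv2.inRange(hsv,(0,110,60),(8,255,255))|cv2.inRange(hsv,(172,110,60),(180,255,255))
m[:,:300]=0;m[:,345:]=0;m[225:]=0;m[:140]=0
v,u=np.nonzero(m); print(len(u),u.min(),u.max(),v.min(),v.max())
P=np.array([ray(f,a,b,.104)[:2] for a,b in zip(u,v)],np.float32)
vx,vy,x0,y0=cv2.fitLine(P,cv2.DIST_HUBER,0,.001,.001).ravel()
if vy>0: vx,vy=-vx,-vy
print("bar angle",np.arctan2(vy,vx),"q",.0033-np.arctan2(vy,vx),x0,y0)
```

```text
249 320 323 154 216
bar angle -1.242263 q 1.2455629 0.5155669 -0.024727838
```

The two estimates are 1.25 and 1.28; I'll nudge 0.025 rad further so that the third click is surely reached, still well short of the 1.44 stop.

Emit:
drive_tool(
  steps=[
    [[0.001,-0.033,0,0.016],[0,0,0,0],[0,0,0,0],[0,0,0,0]],
  ],
)

```text
t: 30.35
tcp_pos: [0.5249, -0.0584, 0.1392]
eef_rot: [1.881, 2.515, 0.0]
ft_force: [-1.3, -0.6, 6.1]
opening: 0.0198
grasp_force: 59.0
```

Run:
```python
from h import *
lev(); lev(np.array([.5055,.005]))
f=grab("wrist"); hsv=cv2.cvtColor(f["pixels"],cv2.COLOR_RGB2HSV)
m=cv2.inRange(hsv,(0,110,60),(8,255,255))|cv2.inRange(hsv,(172,110,60),(180,255,255))
m[:,:300]=0;m[:,345:]=0;m[225:]=0;m[:140]=0
v,u=np.nonzero(m); P=np.array([ray(f,a,b,.104)[:2] for a,b in zip(u,v)],np.float32)
vx,vy=cv2.fitLine(P,cv2.DIST_HUBER,0,.001,.001).ravel()[:2]; print("stripe q",.0033+np.arctan2(abs(vy),vx*np.sign(-vy)))
```

```text
t 30.35 q 1.304411824614341 r 0.06709146952345038 Frad 0.21831036293156364 Ftan(cw) 1.376461555196182 Fz 6.13468535872267 yang rel 90.96140888756327 open 0.01976955308772334 1.1736974348114526
t 30.35 q 1.2773624227667388 r 0.06626233866440408 Frad 0.18100258062715352 Ftan(cw) 1.381862472644334 Fz 6.13468535872267 yang rel 89.41159232334228 open 0.01976955308772334 1.1736974348114526
stripe q 1.2801352
```

```bash
python3 -c "
from rig import hand_in
print(hand_in())"
```

```text
the job is handed in; nothing more can be done
None
```

I handed the job in with the block within about 1 mm of home in the brass corner and the lever gripped at about 1.28 rad (third click 1.26, end stop 1.44); earlier I had briefly pushed the lever the wrong way with 3–6 N before the block was home, and it sprang back to off.

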